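Re-aim the tube reader on its swivel mount

TASK

The tube reader is clamped, far too tight, at the wrong angle. Slacken the black clamp knob (anticlockwise) until its pad is off the turntable, and only then swing the reader by its blue handle until the green dot sits in the middle of its steel sight ring; then retighten the knob by feel to about 0.3 newton metres, firm but never cranked hard, and let go. Do not force the reader round while it is clamped, and leave the other things on the deck where they are.

Things in the scene. Friction and masses are not known exactly. Their poses are not given: they have to be found in the camera images.
- pivot (a point): vertical swivel axis of the reader, on top of the fixed aluminium mount plate (265 x 240 mm, top 16 mm above the deck; starts turned up to 0.35 rad). Site x axis: middle of the angle scale, pointing away from the clamp; z up. The reader turns 1 rad either way of this axis and starts 0.1 to 0.35 rad anticlockwise of it (from above).
- dot_green: green dot 10 mm across, flat on the mount plate, 115 mm from the swivel axis; origin at its centre. This is the angle mark to set. The three dots' colours swap places: 0.7 rad clockwise, 0.3 rad clockwise and 0.7 rad anticlockwise (from above) of the point pivot's x axis.
- dot_yellow: yellow dot, same as the green one but not wanted
- dot_red: red dot, same as the green one but not wanted
- sight (a point): centre of the steel sight ring (17 mm across, 3 mm wire) on the reader's nose, 115 mm from the swivel axis, 9.5 mm above the plate; it turns with the reader. Site x axis points from the swivel axis outward along the reader.
- handle (a point): middle of the blue handle fin on the cream reader head (74 x 60 mm, top 80 mm above the deck): fin 14 mm thick, 30 mm long, 80 to 130 mm above the deck; this point is at 106 mm, 55 mm from the swivel axis. Site x axis points outward along the reader, y across the fin (grip there). With the clamp slack the swivel turns stiffly, 0.35 N m (6.5 N here), and stays where left.
- knob_grip (a point): middle of the black clamp knob's grip bar (50 long, 14 thick, 30 mm tall, white stripe on top), about 110 mm above the deck, 45 mm from the swivel axis, opposite the scale; grey bracket below is 74 mm high. Site x axis along the bar, y across it (grip there), z up. Anticlockwise from above loosens, clockwise tightens; climbs 4 mm per rad; stays where left, stops 1.9 rad from the start.
- pad: red-brown clamp pad, 29 mm across, under the knob, pressing on the turntable. It comes free after turning the knob 0.75 to 1.2 rad (differs each time; 1.4 rad always frees it). Free, the knob takes 0.03 N m and a damped drag of 0.3 N m s/rad; once the pad bites, the tightening torque rises 0.6 N m per rad: 0.19 N m at 20 N of pad force, 0.29 at 30 N, 0.45 at 47 N. Origin at deck height on the knob's axis.
- tube_rack: stainless wire rack 180 x 70 x 85 mm with four capped tubes; origin at the centre of its underside; leave alone
- amber_bottle: amber glass reagent bottle, 56 mm across, 115 mm tall; origin at the centre of its underside; leave alone
- white_bottle: white bottle with blue cap, 60 mm across, 120 mm tall; origin at the centre of its underside; leave alone
- beaker: steel beaker, 60 mm across, 70 mm tall; origin at the centre of its underside; leave alone
- tip_box: blue pipette-tip box with clear lid, 122 x 82 x 72 mm; origin at the centre of its underside; leave alone
- spanner: small flat steel spanner, 130 mm long, 6 mm thick; origin at the centre of its underside; leave alone
- vial: small clear vial with red cap, 22 mm across, 38 mm tall, standing on the left robot-side corner of the mount's plate; origin at the centre of its underside; leave alone
- reader: the reader on its turntable: cream head, blue handle, sight ring, and a steel disc below, 120 mm across, 12 mm thick, top 30 mm above the deck, on which the pad presses; origin on the swivel axis at deck height, x axis outward along the reader

How it is judged:
By the outcome, as a careful person would: the job done as asked, in the order asked, and still so for the second after the job is handed in, with the robot touching nothing.
It also fails if it takes over 72 s, if anything falls off the work surface, if the arm or the gripper's body presses on something with over 40 N, if the wrist force passes 120 N, or if a joint passes its speed limit or range.

ROBOT

A 7-joint arm with a two-finger parallel gripper is mounted at the origin on the work surface. World frame = base frame: x ahead of the robot, y to its left, z up, the work surface at z = 0. Lengths are in m, angles in rad, forces in N, time in s.
With the tool pointing down it reaches from about 0.35 to 0.9 m from the base axis. Payload 8.1 kg.
Tool frame: the origin (TCP) lies on the centre line of the jaws, within the pads' length; the fingertips stand 19 mm ahead of it and the grasp point (between the pads) is the TCP (arm.tip_reach is the distance from the TCP to the fingertips, in m); z points along the fingers, y is the line along which they close (so a half turn about z gives the same grasp; the last joint's range is limited). The gripper opens to 92 mm and grips with 3 to 60 N. Pads are 19 mm wide; open, the fingers measure 130 mm over their backs; the gripper's body (75 mm by 190 mm) begins 47 mm behind the grasp point.
Start: joints at [1.118, 0.434, 0.025, 1.573, -0.012, 1.134, -0.075], TCP at [0.214, -0.587, 0.246] pointing down, gripper open.
Joint ranges: [-2.62, 2.62], [-0.44, 2.09], [-1.27, 1.32], [0.08, 2.57], [-1.32, 4.46], [0.12, 2], [-2.74, 2.74]. Speed limits (rad/s): [2.22, 2.22, 3.01, 3.01, 3.14, 3.14, 3.14].

INTERFACE

Orientations are given as a rotation vector (axis times angle).
In Python, from cell import arm gives the robot as it stands.
- The arm moves only by the tool arm_command, never from a script. Its argument "targets" is a list that holds one entry, the list of rows, each a list of 6 numbers: the shift along the tool's x, y, z in m, then the turn, a rotation vector about the tool's x, y, z in rad. A call has 1 to 10 rows; each row shifts and turns the commanded pose from where the row before left it, along the tool's axes as they then stand; what a row does not reach is not made up. A row lasts 1/8 s, in which the tool goes at most 62.5 mm and 10.7 degrees, less where a joint would pass 70% of its speed; a pose out of reach is approached as far as the arm can. A call with a gripper value outside its range is refused whole. "jaw" is the finger opening in m, from 0 to 0.0918, set as the call begins (left out, the last holds). The fingers move at their own pace and stop on an object; "newtons" is the grip in N (left out, the last holds). Time passes only in rows, so rows that do not move let the fingers close. It gives the time, the measured TCP pose, the force, the opening and the grip force at its end, in the units of the state.
- arm.observe(): the state, without advancing time (a new reading comes with each control period).
- arm.get_image(name): name is "side" or "top" or "wrist"; returns a dict with "pixels" (420x560x3 uint8, red, green, blue), "z_map" (420x560 float32, m along the optical axis (not along the pixel's ray), 0 where there is no reading), "fx", "fy", "cx", "cy" (pixels), "xyz" and "rotation" of the camera in the world; the wrist camera has in their place "T_tool_cam" (4x4, takes a point from camera to tool coordinates, whose origin is the TCP and whose axes are the flange's). Camera axes: x right, y down, z forward; pixel columns grow to the right and rows downward; lengths in m; the calibration is good to about 2 mm. A picture is of the moment at which its call begins: read the wrist's pose just before it.
- arm.sign_off(): hands the job in; it is judged then, once.
The state is a dict: "clock": time; "joints": joint angles; "dq": joint speeds; "joint_efforts": joint torques, N m; "position": TCP position; "ee_rot": TCP orientation; "force": force on the tool from outside, world axes, zero at the start; "ft_torque": the same for the moment, N m; "width": opening from 0.0 (shut) to 1.0 (fully open); "gripper_force": force on a finger pad.
Only numpy, scipy, OpenCV 4.12 (cv2) and the standard library are available. Lean on these libraries where they do the work, as an engineer would, in place of code of your own. Each camera call takes 0.05 s, during which the arm holds its last target. There are 200 camera calls.

## Working session

There is one attempt and no reset: what is moved stays moved. The work goes in short steps, Python scripts to look and compute and a tool call to move; the robot and the scene stay as the last step left them, time stands still between calls to the robot, and variables do not carry over. Pictures are saved under pics/ and viewed, at most 10 in all, crops included, and the job is handed in when it is done.

Besides the shell and the picture viewer there is one more tool, called after "Call:" in YAML: its name, and indented under it one key for each argument. arm_command: Moves the arm, as the interface text tells. Its arguments: {"type":"object","properties":{"targets":{"type":"array","items":{"type":"array","items":{"type":"array","items":{"type":"number"}}}},"jaw":{"type":"number"},"newtons":{"type":"number"}},"required":["targets"]}

```bash
mkdir -p pics; cat > h.py <<'E'
import numpy as np, cv2
from cell import arm
from scipy.spatial.transform import Rotation as R
def save(n,f,crop=None,s=1):
    im=arm.get_image(n); p=im["pixels"][:,:,::-1]
    np.savez('pics/'+f+'.npz',**{k:np.array(v) for k,v in im.items()})
    if crop: a,b,c,d=crop; p=p[b:d,a:c]
    cv2.imwrite('pics/'+f+'.png',cv2.resize(p,None,fx=s,fy=s,interpolation=cv2.INTER_CUBIC)); return im
def rot(r):
    r=np.array(r,float); return r if r.shape==(3,3) else R.from_rotvec(r).as_matrix() if r.size==3 else R.from_quat(r).as_matrix()
def ray(im,u,v):
    d=np.array([(u-im["cx"])/im["fx"],(v-im["cy"])/im["fy"],1.])
    return d
def pt(im,u,v,z=None,h=None,pose=None):
    d=ray(im,u,v)
    if "xyz" in im: Rm=np.array(im["rotation"]).reshape(3,3); t=np.array(im["xyz"])
    else:
        T=np.array(im["T_tool_cam"]); Rt=rot(pose[1]); Rm=Rt@T[:3,:3]; t=Rt@T[:3,3]+np.array(pose[0])
    w=Rm@d
    if h is not None: return t+w*(h-t[2])/w[2]
    if z is None: z=im["z_map"][int(round(v)),int(round(u))]
    return t+w*z
def load(f): 
    a=np.load('pics/'+f+'.npz'); return {k:a[k] for k in a.files}
E
python3 - <<'E'
from h import *
o=arm.observe(); print(o)
t=save("top","t0",s=1.4); s=save("side","s0",s=1.4)
for i in (t,s): print(i["xyz"],np.array(i["rotation"]),i["fx"],i["cx"],i["cy"])
E
```

```text
{'clock': 0.0, 'joints': array([ 1.11840465,  0.43522925,  0.02498171,  1.57407725, -0.01160879,
        1.13400151, -0.07508903]), 'dq': array([-0.00047838, -0.00048656, -0.0006681 , -0.00024916, -0.00097213,
        0.00035497,  0.00062049]), 'joint_efforts': array([-1.27895428e-04, -6.67845154e+01,  9.85108986e-01, -3.14460003e+01,
       -6.04064343e-02,  4.29231639e-02,  1.53913911e-04]), 'position': array([ 0.21397367, -0.5867268 ,  0.24494883]), 'ee_rot': array([-3.09219274e+00, -5.46282118e-01,  6.41301169e-04]), 'force': array([ 0.40971867,  0.21975389, -0.24971678]), 'ft_torque': array([-0.01877749,  0.01554315,  0.01458548]), 'gripper_force': 0.0, 'width': 1.0036771014102128}
[ 0.42840383 -0.02297035  1.20906143] [-2.19153653  2.17168426 -0.06427759] 493.16575291482536 278.92339604280613 211.85326649460868
[0.17035113 0.74181829 1.07077516] [-0.52769477  2.7789331  -0.99954581] 539.3205058369728 277.3199587290694 199.71521707109437
```

View pics/t0.png

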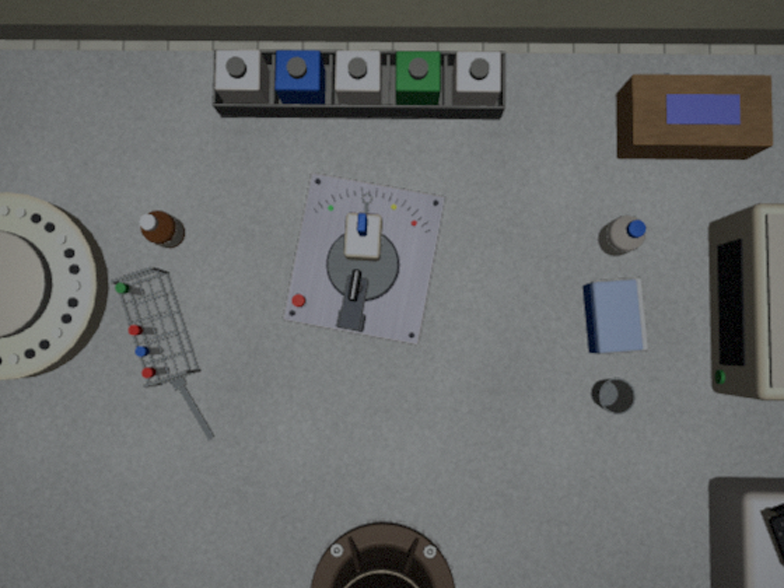

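View pics/s0.png

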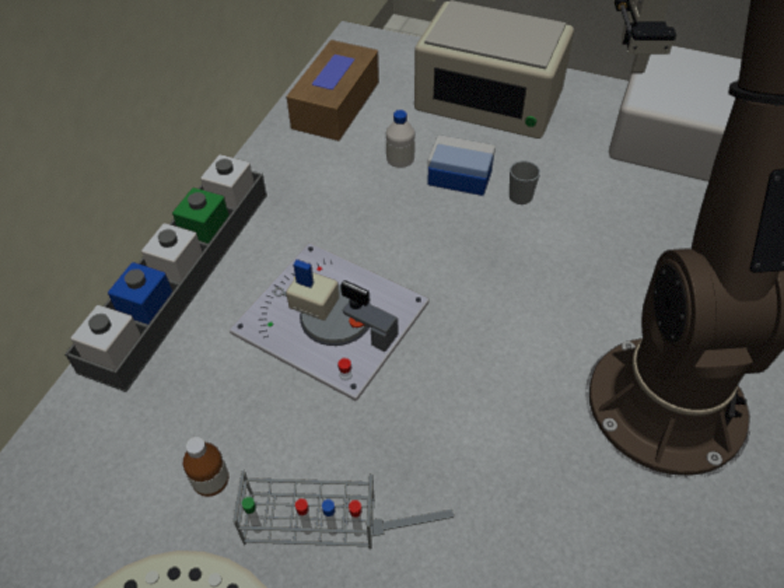

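The top view shows green dot (331,208), yellow (394,207), red (414,223), handle (362,223), knob bar (355,284) and vial (298,300). The side view shows the handle at (304,272) and the knob at (355,292).

```bash
sed -i 's/Rm=np.array(im\["rotation"\]).reshape(3,3)/Rm=rot(im["rotation"])/' h.py
python3 - <<'E'
from h import *
t=load("t0"); s=load("s0")
p=t["pixels"][110:260,190:330,::-1]; cv2.imwrite('pics/t0c.png',cv2.resize(p,None,fx=4,fy=4,interpolation=cv2.INTER_CUBIC))
p=s["pixels"][170:290,160:310,::-1]; cv2.imwrite('pics/s0c.png',cv2.resize(p,None,fx=5,fy=5,interpolation=cv2.INTER_CUBIC))
E
```

```text
(no output)
```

View pics/t0c.png

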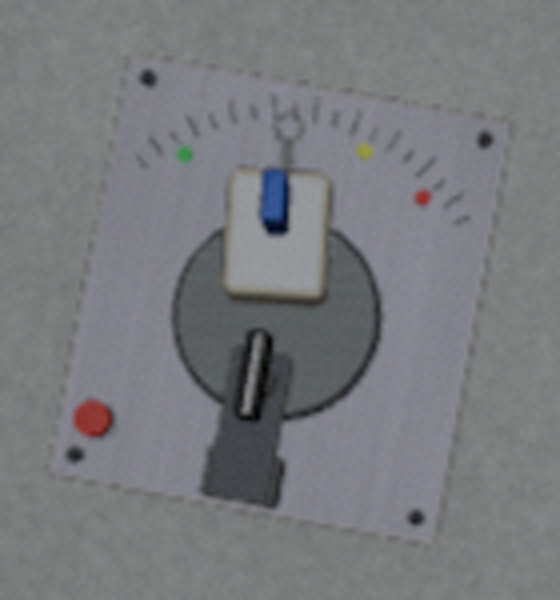

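View pics/s0c.png

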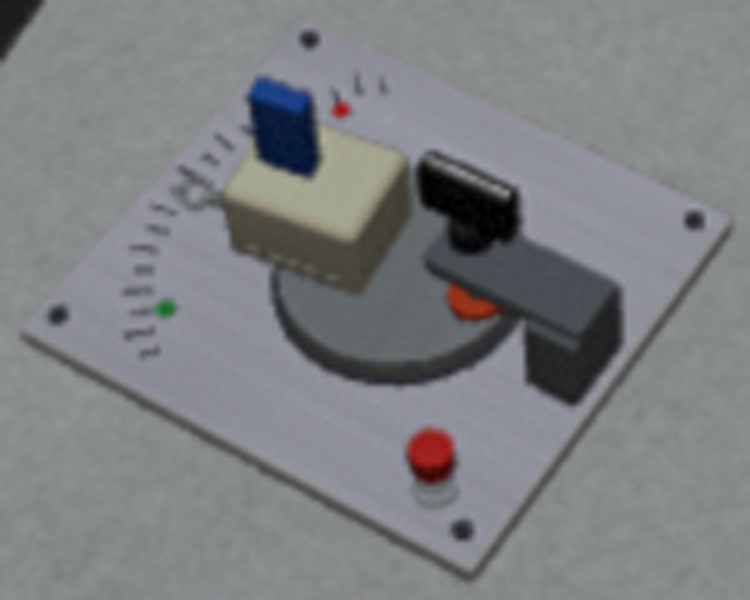

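Top crop: dots green (185,154), yellow (365,152) and red (423,198); ring (289,128); stripe centre (254,374); fin top (275,196). Side crop: fin top (281,91) and stripe centre (470,177).

```bash
cat >> h.py <<'E'
def tri(a,b):
    A=[];B=[]
    for im,u,v in (a,b):
        t=np.array(im["xyz"]); w=rot(im["rotation"])@ray(im,u,v); w/=np.linalg.norm(w); P=np.eye(3)-np.outer(w,w); A.append(P);B.append(P@t)
    x=np.linalg.lstsq(np.vstack(A),np.hstack(B),rcond=None)[0]
    return x,[np.linalg.norm(P@x-q) for P,q in zip(A,B)]
E
python3 - <<'E'
from h import *
from scipy.optimize import least_squares
np.set_printoptions(precision=4,suppress=True)
t=load("t0"); s=load("s0")
T=lambda x,y:(190+(x+.5)/4-.5,110+(y+.5)/4-.5); S=lambda x,y:(160+(x+.5)/5-.5,170+(y+.5)/5-.5)
for n,a,b in [("fin",(275,196),(281,91)),("knobA",(262,333),(428,157)),("knobB",(247,415),(513,196)),("green",(185,154),(166,309)),("ring",(289,128),(196,193)),("red",(423,198),(341,109))]:
    print(n,*tri((t,*T(*a)),(s,*S(*b))))
D=[pt(t,*T(*a),h=.0165)[:2] for a in [(185,154),(365,152),(423,198)]]
an=np.array([.7,-.3,-.7])
f=lambda q:np.ravel([q[:2]+.115*np.array([np.cos(q[2]+a),np.sin(q[2]+a)])-d for a,d in zip(an,D)])
r=least_squares(f,[.5,0,0]); print("pivot",r.x,f(r.x)*1e3,D)
q=r.x; p=pt(t,*T(289,128),h=.0255)[:2]-q[:2]; print("ring r,ang rel",np.linalg.norm(p),np.arctan2(p[1],p[0])-q[2])
print("scr",[pt(t,*T(*a),h=.016)[:2] for a in [(148,78),(485,139),(75,454),(415,517)]])
print("knob exp",q[:2]-.045*np.array([np.cos(q[2]),np.sin(q[2])]))
o=arm.observe();print(rot(o["ee_rot"]))
E
```

```text
fin [0.6214 0.035  0.1247] [np.float64(0.00023299130432881618), np.float64(0.00023299130432971385)]
knobA [0.545  0.0414 0.1172] [np.float64(0.00053575683603669), np.float64(0.0005357568360371028)]
knobB [0.4992 0.0491 0.1181] [np.float64(0.0004354140359791089), np.float64(0.0004354140359793398)]
green [0.6672 0.0967 0.0096] [np.float64(0.00011238601376122907), np.float64(0.0001123860137616972)]
ring [0.6821 0.0325 0.0189] [np.float64(9.848604163576641e-05), np.float64(9.848604163629082e-05)]
red [ 0.641  -0.0498  0.0114] [np.float64(0.00020126818279924522), np.float64(0.0002012681827996538)]
pivot [ 0.5662  0.0388 -0.1778] [-0.0763  0.0445  0.3014 -0.0549 -0.2251  0.0103] [array([0.666 , 0.0961]), array([ 0.668 , -0.0141]), array([ 0.6399, -0.0497])]
ring r,ang rel 0.11460031470572143 0.12035197232409123
scr [array([0.7131, 0.1196]), array([ 0.6767, -0.0874]), array([0.4817, 0.16  ]), array([ 0.4454, -0.0463])]
knob exp [0.5219 0.0467]
[[ 0.9395  0.3426 -0.0006]
 [ 0.3426 -0.9395  0.0013]
 [-0.0002 -0.0014 -1.    ]]
```

Call:
arm_command:
  targets:
    - [[0.042,-0.0405,0,0,0,0],[0.042,-0.0405,0,0,0,0],[0.042,-0.0405,0,0,0,0],[0.042,-0.0405,0,0,0,0],[0.042,-0.0405,0,0,0,0],[0.042,-0.0405,0,0,0,0],[0.042,-0.0405,0,0,0,0],[0.042,-0.0405,0,0,0,0],[0.042,-0.0405,0,0,0,0],[0.042,-0.0405,0,0,0,0]]
  jaw: 0.05
  newtons: 30

```text
clock: 1.35
position: [0.4704, -0.0611, 0.2457]
ee_rot: [3.094, 0.546, -0.0]
force: [1.1, -0.1, 0.4]
width: 0.545
gripper_force: 0.0
```

Call:
arm_command:
  targets:
    - [[0.043,-0.042,0,0,0,0],[0.043,-0.042,0,0,0,0],[0,0,0,0,0,0.175],[0,0,0,0,0,0.175],[0,0,0,0,0,0.175],[0,0,0,0,0,0]]

```text
clock: 2.1
position: [0.5218, 0.0456, 0.2455]
ee_rot: [3.129, -0.273, -0.001]
force: [-0.3, -0.1, -0.9]
width: 0.548
gripper_force: 0.0
```

```bash
python3 - <<'E'
from h import *
np.set_printoptions(precision=4,suppress=True)
o=arm.observe(); Rm=rot(o["ee_rot"]); print(o["clock"],o["joints"],o["position"],Rm[:,0],Rm[:,2])
w=save("wrist","w0",s=1.4); np.savez('pics/w0p.npz',p=o["position"],r=o["ee_rot"]); print(w["T_tool_cam"])
d=Rm.T@(np.array([.522,.046,.11])-o["position"]);print(d)
E
```

```text
2.1 [ 0.0267  0.2908 -0.2732  1.8002  0.0888  1.0632 -2.0238] [0.5218 0.0456 0.2455] [ 0.9849 -0.1732 -0.0005] [-0.0006 -0.0003 -1.    ]
[[ 0.0007 -0.9669 -0.2552  0.0689]
 [ 1.      0.0004  0.0014  0.    ]
 [-0.0012 -0.2552  0.9669 -0.1387]
 [ 0.      0.      0.      1.    ]]
[ 0.0002 -0.0005  0.1354]
```

View pics/w0.png

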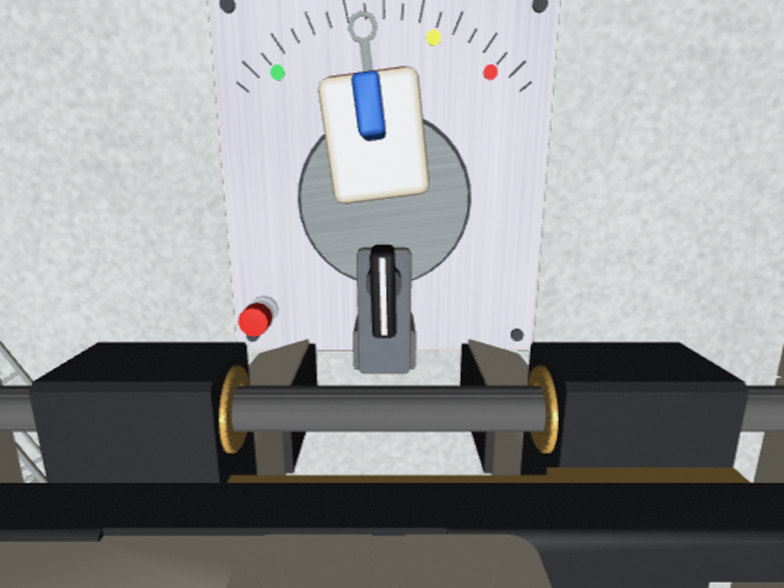

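The wrist view shows the stripe from (382,258) to (385,335), the fin at (368,104), and all three dots plus the vial at (255,318).

```bash
python3 - <<'E'
from h import *
np.set_printoptions(precision=4,suppress=True)
w=load("w0"); q=np.load('pics/w0p.npz'); P=(q["p"],q["r"])
f=lambda u,v,**k:pt(w,(u+.5)/1.4-.5,(v+.5)/1.4-.5,pose=P,**k)
for n,u,v in [("kA",382,258),("kM",383.5,297),("kB",385,335),("fin",367,90),("ring",362,26),("bracket",385,355)]: print(n,f(u,v))
print(f(382,258,h=.125),f(385,335,h=.125),f(362,26,h=.0255))
for u,v in [(278,72),(433,37),(490,72)]: print(f(u,v,h=.0165))
E
```

```text
kA [0.5427 0.0449 0.1239]
kM [0.5211 0.0479 0.1241]
kB [0.4987 0.0511 0.1228]
fin [0.6262 0.0373 0.1309]
ring [0.6832 0.0348 0.0163]
bracket [0.4676 0.0568 0.0741]
[0.5429 0.0449 0.125 ] [0.4994 0.0509 0.125 ] [0.6808 0.0348 0.0255]
[0.6648 0.0977 0.0165]
[ 0.6681 -0.0117  0.0165]
[ 0.6394 -0.0475  0.0165]
```

Call:
arm_command:
  targets:
    - [[0,-0.0015,0.05,0,0,0],[0,0,0.045,0,0,0],[0,0,0.025,0,0,0],[0,0,0.0145,0,0,0],[0,0,0,0,0,0]]

```text
clock: 2.78
position: [0.5219, 0.047, 0.1107]
ee_rot: [3.13, -0.272, -0.002]
force: [0.3, -0.4, -0.2]
width: 0.544
gripper_force: 0.0
```

Call:
arm_command:
  targets:
    - [[0,0,0,0,0,0],[0,0,0,0,0,0],[0,0,0,0,0,0],[0,0,0,0,0,0]]
  jaw: 0.0
  newtons: 50

```text
clock: 3.28
position: [0.5229, 0.0482, 0.1119]
ee_rot: [-3.128, 0.273, -0.002]
force: [-0.0, 4.1, 2.5]
width: 0.197
gripper_force: 50.0
```

```bash
python3 - <<'E'
from h import *
o=arm.observe(); print({k:np.round(o[k],4) for k in o if k not in("joint_efforts","dq")})
E
```

```text
{'clock': np.float64(3.275), 'joints': array([-2.0000e-03,  4.4700e-01, -2.5350e-01,  1.9529e+00,  1.5690e-01,
        7.5840e-01, -2.0909e+00]), 'position': array([0.5229, 0.0482, 0.1119]), 'ee_rot': array([-3.1282e+00,  2.7350e-01, -2.5000e-03]), 'force': array([-0.0365,  4.096 ,  2.5   ]), 'ft_torque': array([ 1.0402, -0.0137, -0.003 ]), 'gripper_force': np.float64(50.0095), 'width': np.float64(0.197)}
```

Call:
arm_command:
  targets:
    - [[0,0,-0.0004,0,0,-0.1],[0,0,-0.0004,0,0,-0.1],[0,0,-0.0004,0,0,-0.1]]
  newtons: 60

```text
clock: 3.65
position: [0.5228, 0.0487, 0.1127]
ee_rot: [-3.133, -0.201, -0.002]
force: [2.1, 7.5, -3.7]
width: 0.193
gripper_force: 60.0
```

```bash
cat > st.py <<'E'
from h import *
o=arm.observe(); x=rot(o["ee_rot"])[:,0]; print(round(o["clock"],2),"yaw",round(np.arctan2(x[1],x[0]),4),"pos",np.round(o["position"],4),"f",np.round(o["force"],1),"tq",np.round(o["ft_torque"],3),"w",round(o["width"]*91.8,1),"j7",round(o["joints"][6],2))
E
python3 st.py; python3 - <<'E'
from h import *
save("side","s1",(230,185,310,245),8)
E
```

```text
3.65 yaw 0.1283 pos [0.5228 0.0487 0.1127] f [ 2.1  7.5 -3.7] tq [ 1.517 -0.405 -0.495] w 17.7 j7 -1.83
```

View pics/s1.png

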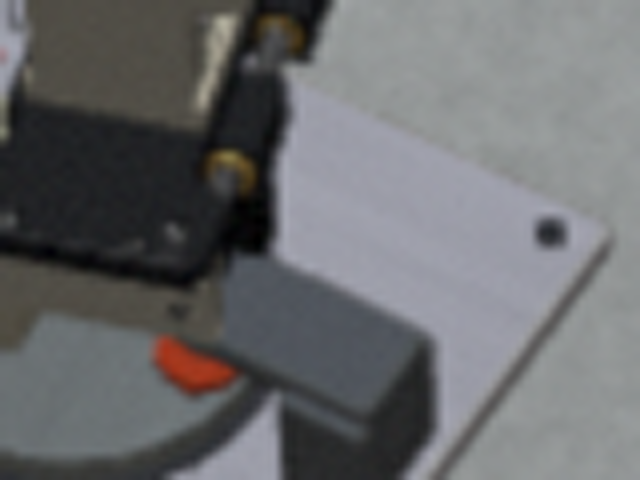

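The crop shows the fingers around the knob (hidden) and the pad at (200,365); the torque shows the knob resisting in the loosening direction. I'll carry on.

Call:
arm_command:
  targets:
    - [[0,-0.0015,-0.0004,0,0,-0.1],[0,0,-0.0004,0,0,-0.1],[0,0,-0.0004,0,0,-0.1],[0,0,-0.0004,0,0,-0.1],[0,0,-0.0004,0,0,-0.1],[0,0,-0.0004,0,0,-0.1]]

```text
clock: 4.45
position: [0.5224, 0.0499, 0.1149]
ee_rot: [-2.934, -1.119, -0.002]
force: [1.1, 5.3, -3.2]
width: 0.192
gripper_force: 60.0
```

```bash
python3 st.py
```

```text
4.45 yaw 0.7285 pos [0.5224 0.0499 0.1149] f [ 1.1  5.3 -3.2] tq [ 1.261 -0.329 -0.252] w 17.6 j7 -1.33
```

Call:
arm_command:
  targets:
    - [[0,0,-0.0004,0,0,-0.1],[0,0,-0.0004,0,0,-0.1],[0,0,-0.0004,0,0,-0.1],[0,0,-0.0004,0,0,-0.1],[0,0,-0.0004,0,0,-0.1],[0,0,0,0,0,0],[0,0,0,0,0,0]]

```text
clock: 5.32
position: [0.5217, 0.0504, 0.117]
ee_rot: [-2.568, -1.806, -0.002]
force: [-1.9, 5.9, 0.0]
width: 0.187
gripper_force: 60.0
```

```bash
python3 st.py; python3 - <<'E'
from h import *
save("side","s2",(230,185,310,245),8)
E
```

```text
5.33 yaw 1.2261 pos [0.5217 0.0504 0.117 ] f [-1.9  5.9  0. ] tq [ 1.461  0.25  -0.052] w 17.1 j7 -0.91
```

Call:
arm_command:
  targets:
    - [[0,0,-0.0004,0,0,-0.1],[0,0,0,0,0,0],[0,0,0,0,0,0]]

```text
clock: 5.75
position: [0.5216, 0.0505, 0.1174]
ee_rot: [-2.474, -1.933, -0.002]
force: [-2.2, 6.0, 1.0]
width: 0.189
gripper_force: 60.0
```

Call:
arm_command:
  targets:
    - [[0,0,0,0,0,0],[0,0,0,0,0,0],[0,0,0,0,0,0]]
  jaw: 0.05

```text
clock: 6.12
position: [0.5222, 0.048, 0.1172]
ee_rot: [2.477, 1.931, -0.001]
force: [0.0, -0.1, 0.2]
width: 0.464
gripper_force: 0.0
```

Call:
arm_command:
  targets:
    - [[0,0,-0.04,0,0,0],[0,0,-0.05,0,0,0],[0,0,0,0,0,0]]

```text
clock: 6.5
position: [0.5242, 0.049, 0.2108]
ee_rot: [2.475, 1.929, 0.009]
force: [-0.3, -0.6, -0.3]
width: 0.547
gripper_force: 0.0
```

```bash
python3 st.py; python3 - <<'E'
from h import *
a=arm.observe(); save("wrist","w1",s=1); np.savez('pics/w1p.npz',p=a["position"],r=a["ee_rot"])
save("side","s3")
A=cv2.imread('pics/w1.png'); B=cv2.imread('pics/s3.png')[170:290,160:310]
B=cv2.resize(B,None,fx=2.8,fy=2.8,interpolation=cv2.INTER_CUBIC)
A=A[:, 100:460]; c=np.zeros((420,780,3),np.uint8); c[:, :360]=A; c[:B.shape[0],360:]=B
cv2.imwrite('pics/c1.png',c)
E
```

```text
6.5 yaw 1.3241 pos [0.5242 0.049  0.2108] f [-0.3 -0.6 -0.3] tq [-0.021 -0.109 -0.007] w 50.2 j7 -0.73
```

View pics/c1.png

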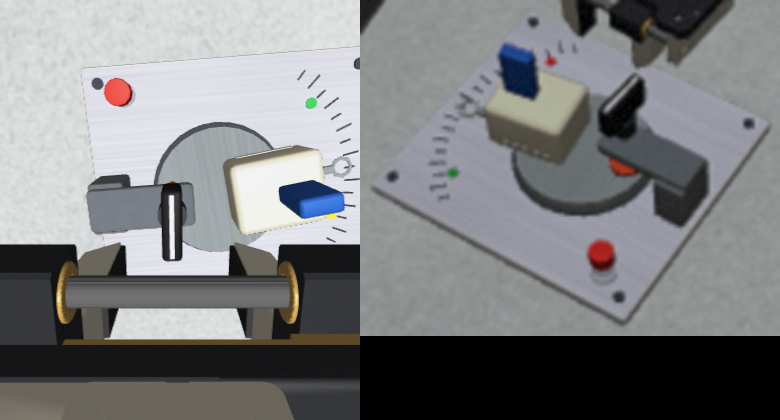

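The wrist view shows the bar turned about 1.5 rad with the stripe upright at (172,222), and the side view shows the knob risen. The pad is free. Next is the handle.

Call:
arm_command:
  targets:
    - [[0.0058,0.0485,0,0,0,0],[0.0058,0.0485,0,0,0,0],[0,0,0,0,0,0.1725],[0,0,0,0,0,0.1725],[0,0,0,0,0,0.1725],[0,0,0,0,0,0.1725],[0,0,0,0,0,0.1725],[0,0,0,0,0,0.1725],[0,0,0,0,0,0.1725],[0,0,0,0,0,0.1725]]

```text
clock: 7.85
position: [0.6181, 0.0357, 0.2052]
ee_rot: [3.139, -0.096, -0.005]
force: [0.3, -0.3, -0.4]
width: 0.548
gripper_force: 0.0
```

Call:
arm_command:
  targets:
    - [[0,0,0,0,0,0],[0,0,0,0,0,0]]

```text
clock: 8.1
position: [0.6185, 0.0361, 0.2063]
ee_rot: [3.14, -0.081, -0.002]
force: [-0.2, 0.6, 0.2]
width: 0.542
gripper_force: 0.0
```

```bash
python3 st.py
```

```text
8.1 yaw -0.0514 pos [0.6185 0.0361 0.2063] f [-0.2  0.6  0.2] tq [ 0.074 -0.03   0.057] w 49.7 j7 -1.92
```

Call:
arm_command:
  targets:
    - [[0.0025,0,0.045,0,0,0],[0,0,0.035,0,0,0],[0,0,0.018,0,0,0],[0,0,0,0,0,0]]

```text
clock: 8.6
position: [0.6208, 0.0359, 0.1082]
ee_rot: [3.14, -0.085, -0.004]
force: [0.3, 0.1, 0.8]
width: 0.544
gripper_force: 0.0
```

Call:
arm_command:
  targets:
    - [[0,0,0,0,0,0],[0,0,0,0,0,0],[0,0,0,0,0,0],[0,0,0,0,0,0]]
  jaw: 0.0
  newtons: 40

```text
clock: 9.1
position: [0.622, 0.0371, 0.1099]
ee_rot: [-3.139, 0.086, -0.002]
force: [1.9, 6.6, 0.4]
width: 0.157
gripper_force: 3.7
```

```bash
python3 st.py
```

```text
9.1 yaw -0.0549 pos [0.622  0.0371 0.1099] f [1.9 6.6 0.4] tq [ 1.524 -0.291 -0.048] w 14.4 j7 -1.96
```

Call:
arm_command:
  targets:
    - [[0,0,0,0,0,0],[-0.0003,-0.0055,0,0,0,-0.1],[-0.0003,-0.0055,0,0,0,-0.1],[0,0,0,0,0,0]]

```text
clock: 9.6
position: [0.6215, 0.0491, 0.1099]
ee_rot: [-3.131, -0.231, -0.003]
force: [0.2, 7.1, 2.9]
width: 0.148
gripper_force: 40.0
```

```bash
python3 st.py
```

```text
9.6 yaw 0.1475 pos [0.6215 0.0491 0.1099] f [0.2 7.1 2.9] tq [ 1.04  -0.068 -0.078] w 13.6 j7 -1.81
```

Call:
arm_command:
  targets:
    - [[-0.0003,-0.0052,0,0,0,-0.094],[-0.0003,-0.0052,0,0,0,-0.094],[-0.0003,-0.0052,0,0,0,-0.094],[-0.0003,-0.0052,0,0,0,-0.094],[0,0,0,0,0,0],[0,0,0,0,0,0]]

```text
clock: 10.35
position: [0.6146, 0.0692, 0.1099]
ee_rot: [-3.033, -0.811, -0.004]
force: [1.8, 8.8, 1.7]
width: 0.146
gripper_force: 40.0
```

```bash
python3 st.py; python3 - <<'E'
from h import *
a=arm.observe(); save("wrist","w2",s=1); np.savez('pics/w2p.npz',p=a["position"],r=a["ee_rot"])
save("top","t2")
A=cv2.imread('pics/w2.png')[0:200,180:380]; B=cv2.imread('pics/t2.png')[115:195,200:320]
A=cv2.resize(A,(400,400)); B=cv2.resize(B,None,fx=3.3,fy=3.3,interpolation=cv2.INTER_CUBIC)
c=np.zeros((400,800,3),np.uint8); c[:,:400]=A; c[:B.shape[0],400:400+B.shape[1]]=B
cv2.imwrite('pics/c2.png',c)
E
```

```text
10.35 yaw 0.5227 pos [0.6146 0.0692 0.1099] f [1.8 8.8 1.7] tq [ 1.235 -0.343 -0.071] w 13.4 j7 -1.52
```

View pics/c2.png

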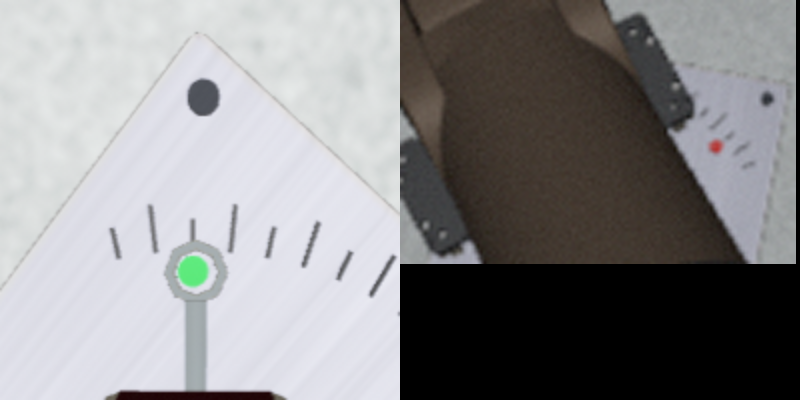

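The wrist view shows the green dot at crop (193,271) inside the ring at crop (196,271), almost centred. I'll check the parallax.

```bash
cat > chk.py <<'E'
import sys
from h import *
np.set_printoptions(precision=4,suppress=True)
n,pv=sys.argv[1],[float(x) for x in sys.argv[2:4]]
w=load(n); q=np.load('pics/'+n+'p.npz'); P=(q["p"],q["r"]); im=w["pixels"].astype(int)
r,g,b=im[...,0],im[...,1],im[...,2]
m=((g>r+50)&(g>b+50)).astype(np.uint8); k,l,s,c=cv2.connectedComponentsWithStats(m); i=1+np.argmax(s[1:,4]); u,v=c[i]; print("dot px",u,v,s[i])
ru,rv=[float(x) for x in sys.argv[4:6]]
D=pt(w,u,v,h=.016,pose=P)[:2]; G=pt(w,ru,rv,h=.0255,pose=P)[:2]
a=lambda p:np.arctan2(p[1]-pv[1],p[0]-pv[0])
print(D,G,"ring-dot mm",(G-D)*1e3,"angle need",a(D)-a(G))
E
python3 chk.py w2 .5662 .040 277.5 135.3
```

```text
dot px 276.0923913043478 135.1304347826087 [269 128  15  15 184]
[0.665  0.0986] [0.6657 0.0979] ring-dot mm [ 0.7217 -0.6396] angle need 0.00797307085193999
```

Call:
arm_command:
  targets:
    - [[0,-0.0006,0,0,0,-0.01],[0,0,0,0,0,0],[0,0,0,0,0,0]]

```text
clock: 10.82
position: [0.6146, 0.0692, 0.1099]
ee_rot: [-3.029, -0.824, -0.005]
force: [2.9, 7.1, 1.2]
width: 0.154
gripper_force: 40.0
```

Call:
arm_command:
  targets:
    - [[0,0,0,0,0,0],[0,0,0,0,0,0],[0,0,0,0,0,0]]
  jaw: 0.05

```text
clock: 11.2
position: [0.6135, 0.0664, 0.109]
ee_rot: [3.031, 0.823, -0.001]
force: [-0.4, -1.0, 0.4]
width: 0.428
gripper_force: 0.0
```

```bash
python3 st.py; python3 - <<'E'
from h import *
a=arm.observe(); save("wrist","w3",s=1); np.savez('pics/w3p.npz',p=a["position"],r=a["ee_rot"])
A=cv2.imread('pics/w3.png')[95:175,220:340]
cv2.imwrite('pics/c3.png',cv2.resize(A,(720,480),interpolation=cv2.INTER_CUBIC))
E
```

```text
11.2 yaw 0.5302 pos [0.6135 0.0664 0.109 ] f [-0.4 -1.   0.4] tq [-0.045 -0.005 -0.027] w 39.3 j7 -1.52
```

View pics/c3.png

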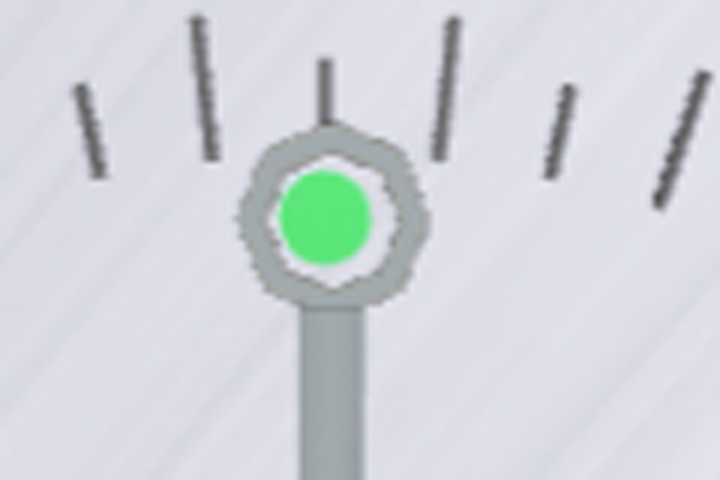

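Ring centre at crop (333,216) with the dot at (325,218).

```bash
python3 chk.py w3 .5662 .040 275.1 130.5
```

```text
dot px 273.7659574468085 130.88297872340425 [267 123  15  16 188]
[0.665  0.0985] [0.666 0.098] ring-dot mm [ 0.95   -0.4921] angle need 0.007864168178528641
```

Call:
arm_command:
  targets:
    - [[0,-0.0035,0,0,0,-0.01],[0,0,0,0,0,0]]

```text
clock: 11.5
position: [0.6116, 0.0705, 0.1092]
ee_rot: [-3.027, -0.84, 0.0]
force: [-0.0, -0.0, -0.6]
width: 0.545
gripper_force: 0.0
```

Call:
arm_command:
  targets:
    - [[0,0,0,0,0,0],[0,0,0,0,0,0],[0,0,0,0,0,0],[0,0,0,0,0,0],[0,0,0,0,0,0]]
  jaw: 0.0

```text
clock: 12.12
position: [0.6125, 0.0693, 0.1092]
ee_rot: [3.027, 0.838, 0.001]
force: [3.2, -1.9, -2.0]
width: 0.149
gripper_force: 40.0
```

```bash
python3 st.py; cat > ring.py <<'E'
import sys,subprocess
from h import *
n=sys.argv[1]
a=arm.observe(); im=save("wrist",n,s=1)["pixels"].astype(int); np.savez('pics/'+n+'p.npz',p=a["position"],r=a["ee_rot"])
r,g,b=im[...,0],im[...,1],im[...,2]
m=((g>r+50)&(g>b+50)).astype(np.uint8); k,l,s,c=cv2.connectedComponentsWithStats(m); u,v=c[1+np.argmax(s[1:,4])]
# ring: mid-grey wire within 20 px of the dot, edges of its horizontal/vertical extent
y,x=np.mgrid[:420,:560]; w=(abs(im.mean(2)-165)<22)&(im.max(2)-im.min(2)<25)&(np.hypot(x-u,y-v)<20)
ys,xs=np.nonzero(w&(y<=v+6)&(y>=v-14)); 
f=lambda q:np.abs(np.hypot(xs-q[0],ys-q[1])-q[2]).sum()
from scipy.optimize import minimize
q=minimize(f,[u,v,13],method="Nelder-Mead").x; print("ring",q)
print(subprocess.run(["python3","chk.py",n,".5662",".040",str(q[0]),str(q[1])],capture_output=True,text=True).stdout)
E
python3 ring.py w4
```

```text
12.12 yaw 0.5399 pos [0.6125 0.0693 0.1092] f [ 3.2 -1.9 -2. ] tq [-0.417 -0.628 -0.004] w 13.7 j7 -1.51
ring [277.1308467  132.42399935  12.96523321]
dot px 279.28877005347596 132.048128342246 [272 125  16  15 187]
[0.665  0.0985] [0.6644 0.0998] ring-dot mm [-0.6222  1.2838] angle need -0.01236731211409059
```

Call:
arm_command:
  targets:
    - [[0,0.0012,0,0,0,0.012],[0,0,0,0,0,0],[0,0,0,0,0,0]]

```text
clock: 12.55
position: [0.6126, 0.0691, 0.1092]
ee_rot: [3.032, 0.821, 0.0]
force: [3.4, -1.9, -1.9]
width: 0.15
gripper_force: 40.0
```

```bash
python3 st.py; python3 ring.py w5
```

```text
12.55 yaw 0.529 pos [0.6126 0.0691 0.1092] f [ 3.4 -1.9 -1.9] tq [-0.316 -0.653  0.386] w 13.7 j7 -1.52
ring [276.77267275 132.40897772  12.99785102]
dot px 277.83870967741933 132.0268817204301 [271 125  15  15 186]
[0.665  0.0985] [0.6648 0.0992] ring-dot mm [-0.2437  0.6632] angle need -0.006044028652266609
```

Call:
arm_command:
  targets:
    - [[0,0.0004,0,0,0,0.007],[0,0,0,0,0,0],[0,0,0,0,0,0]]

```text
clock: 12.98
position: [0.6128, 0.0688, 0.1093]
ee_rot: [3.035, 0.81, 0.0]
force: [3.0, -1.5, -2.8]
width: 0.152
gripper_force: 40.1
```

Call:
arm_command:
  targets:
    - [[0,0,0,0,0,0],[0,0,0,0,0,0],[0,0,0,0,0,0]]
  jaw: 0.05

```text
clock: 13.35
position: [0.6124, 0.0689, 0.1092]
ee_rot: [-3.035, -0.81, 0.001]
force: [-0.6, 0.0, 0.3]
width: 0.428
gripper_force: 0.0
```

```bash
python3 st.py; python3 ring.py w6
```

```text
13.35 yaw 0.5218 pos [0.6124 0.0689 0.1092] f [-0.6  0.   0.3] tq [ 0.004 -0.04  -0.002] w 39.3 j7 -1.53
ring [277.04550934 131.72711431  13.06572408]
dot px 277.0684210526316 131.53684210526316 [270 124  15  16 190]
[0.6649 0.0985] [0.6651 0.0987] ring-dot mm [0.1933 0.1348] angle need -0.00015102079231577026
```

Call:
arm_command:
  targets:
    - [[0,0,-0.04,0,0,0],[0,0,-0.05,0,0,0],[-0.044,-0.014,0,0,0,0],[-0.044,-0.014,0,0,0,0],[0,0,0,0,0,-0.16],[0,0,0,0,0,-0.16],[0,0,0,0,0,-0.16],[0,0,0,0,0,-0.16],[0,0,0,0,0,-0.16],[0,0,0,0,0,0]]

```text
clock: 14.65
position: [0.5223, 0.049, 0.1992]
ee_rot: [-2.481, -1.927, 0.0]
force: [0.6, -0.6, -0.2]
width: 0.545
gripper_force: 0.0
```

```bash
python3 st.py
```

```text
14.65 yaw 1.3206 pos [0.5223 0.049  0.1992] f [ 0.6 -0.6 -0.2] tq [ 0.001 -0.111 -0.099] w 50.0 j7 -0.75
```

Call:
arm_command:
  targets:
    - [[0,0,0.045,0,0,0],[0,0,0.028,0,0,0],[0,0,0.009,0,0,0],[0,0,0,0,0,0]]

```text
clock: 15.15
position: [0.5225, 0.0493, 0.1174]
ee_rot: [-2.481, -1.926, 0.0]
force: [-0.0, 0.8, -0.4]
width: 0.544
gripper_force: 0.0
```

Call:
arm_command:
  targets:
    - [[0,0,0,0,0,0],[0,0,0,0,0,0],[0,0,0,0,0,0],[0,0,0,0,0,0]]
  jaw: 0.0
  newtons: 50

```text
clock: 15.65
position: [0.5214, 0.0495, 0.1175]
ee_rot: [-2.479, -1.928, 0.002]
force: [-5.2, 0.3, 7.9]
width: 0.195
gripper_force: 50.0
```

```bash
python3 st.py
```

```text
15.65 yaw 1.3219 pos [0.5214 0.0495 0.1175] f [-5.2  0.3  7.9] tq [ 0.246  1.265 -0.081] w 17.9 j7 -0.83
```

Call:
arm_command:
  targets:
    - [[0,0,0.0004,0,0,0.1],[0,0,0.0004,0,0,0.1],[0,0,0.0004,0,0,0.1],[0,0,0.0004,0,0,0.1],[0,0,0,0,0,0],[0,0,0,0,0,0]]

```text
clock: 16.4
position: [0.5216, 0.0494, 0.116]
ee_rot: [-2.813, -1.397, 0.002]
force: [-4.9, -0.2, 6.2]
width: 0.193
gripper_force: 50.0
```

```bash
python3 st.py
```

```text
16.4 yaw 0.9219 pos [0.5216 0.0494 0.116 ] f [-4.9 -0.2  6.2] tq [ 0.12   1.019 -0.024] w 17.7 j7 -1.17
```

Call:
arm_command:
  targets:
    - [[0,0,0.0004,0,0,0.08],[0,0,0.0003,0,0,0.06],[0,0,0.0002,0,0,0.04],[0,0,0,0,0,0],[0,0,0,0,0,0]]

```text
clock: 17.02
position: [0.5217, 0.0493, 0.1152]
ee_rot: [-2.928, -1.139, 0.002]
force: [-5.2, 0.3, 7.5]
width: 0.194
gripper_force: 50.0
```

```bash
python3 st.py
```

```text
17.02 yaw 0.7418 pos [0.5217 0.0493 0.1152] f [-5.2  0.3  7.5] tq [ 0.058  1.15  -0.018] w 17.8 j7 -1.32
```

Call:
arm_command:
  targets:
    - [[0,0,0.0002,0,0,0.05],[0,0,0.0002,0,0,0.05],[0,0,0,0,0,0],[0,0,0,0,0,0]]

```text
clock: 17.52
position: [0.5217, 0.0493, 0.1148]
ee_rot: [2.981, 0.991, -0.002]
force: [-5.0, -1.0, 8.5]
width: 0.193
gripper_force: 50.0
```

```bash
python3 st.py
```

```text
17.52 yaw 0.6418 pos [0.5217 0.0493 0.1148] f [-5.  -1.   8.5] tq [-0.032  1.076  0.039] w 17.7 j7 -1.41
```

Call:
arm_command:
  targets:
    - [[0,0,0.0002,0,0,0.05],[0,0,0.0002,0,0,0.05],[0,0,0,0,0,0],[0,0,0,0,0,0]]

```text
clock: 18.02
position: [0.5218, 0.0492, 0.1144]
ee_rot: [3.027, 0.841, -0.002]
force: [-3.9, -0.3, 9.0]
width: 0.196
gripper_force: 50.0
```

```bash
python3 st.py
```

```text
18.02 yaw 0.5419 pos [0.5218 0.0492 0.1144] f [-3.9 -0.3  9. ] tq [0.017 1.067 0.059] w 18.0 j7 -1.49
```

Call:
arm_command:
  targets:
    - [[0,0,0.0002,0,0,0.05],[0,0,0.0002,0,0,0.05],[0,0,0,0,0,0],[0,0,0,0,0,0]]

```text
clock: 18.52
position: [0.5218, 0.0492, 0.1141]
ee_rot: [3.065, 0.688, -0.001]
force: [-5.0, -0.6, 10.1]
width: 0.194
gripper_force: 50.0
```

```bash
python3 st.py
```

```text
18.52 yaw 0.4419 pos [0.5218 0.0492 0.1141] f [-5.  -0.6 10.1] tq [-0.098  1.12   0.079] w 17.8 j7 -1.58
```

Call:
arm_command:
  targets:
    - [[0,0,0.0002,0,0,0.05],[0,0,0.0002,0,0,0.05],[0,0,0,0,0,0],[0,0,0,0,0,0]]

```text
clock: 19.02
position: [0.5218, 0.0491, 0.1138]
ee_rot: [3.095, 0.535, -0.001]
force: [-5.2, -0.7, 9.9]
width: 0.196
gripper_force: 50.0
```

```bash
python3 st.py
```

```text
19.02 yaw 0.342 pos [0.5218 0.0491 0.1138] f [-5.2 -0.7  9.9] tq [-0.2    1.234  0.171] w 18.0 j7 -1.66
```

Call:
arm_command:
  targets:
    - [[0,0,0.0002,0,0,0.04],[0,0,0.0002,0,0,0.04],[0,0,0,0,0,0],[0,0,0,0,0,0]]

```text
clock: 19.52
position: [0.5218, 0.0491, 0.1135]
ee_rot: [3.114, 0.411, -0.001]
force: [-6.1, -1.2, 12.3]
width: 0.196
gripper_force: 50.0
```

```bash
python3 st.py
```

```text
19.52 yaw 0.2622 pos [0.5218 0.0491 0.1135] f [-6.1 -1.2 12.3] tq [-0.17   1.322  0.191] w 18.0 j7 -1.73
```

Call:
arm_command:
  targets:
    - [[0,0,0.0002,0,0,0.04],[0,0,0,0,0,0],[0,0,0,0,0,0]]

```text
clock: 19.9
position: [0.5219, 0.0491, 0.1134]
ee_rot: [3.122, 0.348, -0.001]
force: [-5.5, -1.1, 12.6]
width: 0.193
gripper_force: 50.0
```

```bash
python3 st.py
```

```text
19.9 yaw 0.2222 pos [0.5219 0.0491 0.1134] f [-5.5 -1.1 12.6] tq [-0.217  1.332  0.307] w 17.7 j7 -1.76
```

Call:
arm_command:
  targets:
    - [[0,0,0.0002,0,0,0.03],[0,0,0,0,0,0],[0,0,0,0,0,0]]

```text
clock: 20.27
position: [0.5219, 0.049, 0.1133]
ee_rot: [3.126, 0.301, -0.001]
force: [-5.6, -1.6, 13.9]
width: 0.193
gripper_force: 50.0
```

```bash
python3 st.py
```

```text
20.27 yaw 0.1922 pos [0.5219 0.049  0.1133] f [-5.6 -1.6 13.9] tq [-0.236  1.468  0.315] w 17.7 j7 -1.79
```

```bash
cat > av.py <<'E'
from h import *
v=[]
for i in range(10): arm.get_image("side"); v.append(arm.observe()["ft_torque"][2])
print(np.round(v,3),"mean",np.mean(v))
E
python3 av.py
```

```text
[0.31  0.354 0.252 0.281 0.385 0.309 0.321 0.305 0.332 0.339] mean 0.31873433307518745
```

The average of 0.32 N m is on target, so I'll release the knob.

Call:
arm_command:
  targets:
    - [[0,0,0,0,0,0],[0,0,0,0,0,0],[0,0,0,0,0,0],[0,0,0,0,0,0]]
  jaw: 0.05

```text
clock: 21.28
position: [0.5224, 0.0491, 0.1122]
ee_rot: [-3.127, -0.301, 0.0]
force: [-0.7, 0.0, 0.8]
width: 0.534
gripper_force: 0.0
```

Call:
arm_command:
  targets:
    - [[0,0,-0.03,0,0,0],[0,0,-0.05,0,0,0],[0,0,-0.05,0,0,0],[0.03,0,-0.03,0,0,0],[0,0,0,0,0,0],[0,0,0,0,0,0]]

```text
clock: 22.02
position: [0.5511, 0.0547, 0.2713]
ee_rot: [3.127, 0.301, -0.003]
force: [0.4, 0.2, 0.1]
width: 0.542
gripper_force: 0.0
```

```bash
python3 st.py; python3 ring.py w7; python3 - <<'E'
from h import *
A=cv2.imread('pics/w7.png'); cv2.imwrite('pics/c7.png',cv2.resize(A[:260],None,fx=1.4,fy=1.4))
E
```

```text
22.02 yaw 0.1918 pos [0.5511 0.0547 0.2713] f [0.4 0.2 0.1] tq [-0.004  0.058 -0.002] w 49.8 j7 -1.71
ring [255.83978664  65.64552735   8.18572357]
dot px 256.5 67.5 [252  63  10  10  72]
[0.665  0.0984] [0.6655 0.0986] ring-dot mm [0.5113 0.2401] angle need 0.00046290010353966515
```

View pics/c7.png

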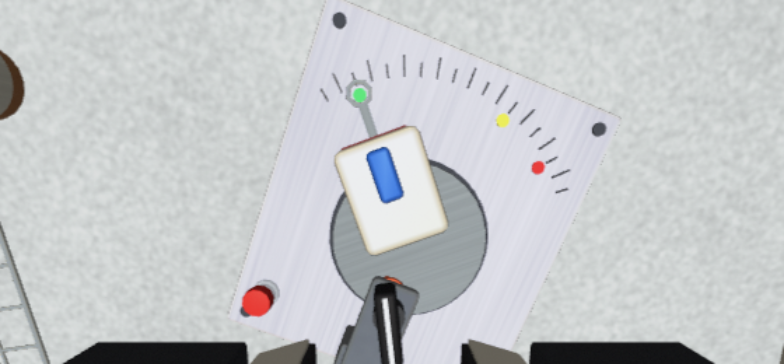

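The final view shows the green dot (359,95) centred in the ring, the vial still in place, and the gripper clear of the knob.

```bash
python3 -c "
from cell import arm
print(arm.sign_off())"
```

```text
the job is handed in; nothing more can be done
None
```

The job is handed in: I slackened the knob about 1.5 rad, swung the reader until the green dot sat within about 0.6 mm of the ring's centre, retightened the knob to about 0.32 N m as measured at the wrist, and released everything at about 22 s.

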